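Fetch the gearbox cover from behind the workshop cans

TASK

The aluminium cover plate is hemmed in by the red can, the yellow bottle and the blue tin: first set all three aside, standing on the green side mat, before you take the plate. Then pick up the plate by its black handle and lower it over the two dowel pins of the grey gearbox until it sits flush, and only after that put each container back upright on the middle of the round pad of its own colour. Never tip a container over.

Things in the scene. Friction and masses are not known exactly. Their poses are not given: they have to be found in the camera images.
- red_can: Red aerosol can with an upright round body of diameter 50 mm up to 100 mm, then a shoulder and a red cap 34 mm wide up to 128 mm. 0.13 to 0.25 kg. Origin: centre of its underside, z up. Grip it across the straight body, e.g. 80 mm above the underside. Stands on the red pad at the start.
- yellow_bottle: Yellow oil bottle (closed), straight round body of diameter 50 mm up to 95 mm, then a cone with a nozzle cap up to 125 mm. 0.14 to 0.28 kg. Origin: centre of its underside, z up. Grip it across the straight body, e.g. 80 mm above the underside. Stands on the yellow pad at the start.
- blue_tin: Blue tin, a plain upright cylinder of diameter 50 mm, 112 mm high (113 mm with the blue disc on its lid). 0.15 to 0.31 kg. Origin: centre of its underside, z up. Grip it across the body, e.g. 80 mm above the underside. Stands on the blue pad at the start.
- cover_plate: Aluminium plate 110 (x) x 44 (y) x 8 mm, 0.18 kg, flat on the tray between the containers. Two 12 mm through holes at x = -40 and +40 mm, y = 0. Black handle bar in the middle, 40 (x) x 16 (y) mm, from 8 to 40 mm above the underside: grip it along y, 30 mm above the underside (lower, the fingertips touch the plate). Same after half a turn. Origin: centre of its underside, z up.
- red_pad: Round red pad, diameter 66 mm, 3 mm thick, fixed on the 6 mm plywood tray: the red can's own place. Origin: centre of its underside; its top is 3 mm above.
- yellow_pad: Round yellow pad, diameter 66 mm, 3 mm thick, fixed on the tray: the yellow bottle's own place. Origin: centre of its underside; its top is 3 mm above.
- blue_pad: Round blue pad, diameter 66 mm, 3 mm thick, fixed on the tray: the blue tin's own place. Origin: centre of its underside; its top is 3 mm above.
- side_mat: Empty green mat, 230 (x) x 120 (y) x 4 mm, fixed on the table to the left or to the right of the tray: the area for what is set aside. It holds the three containers in a row along its x, 75 mm apart. Origin: centre of its underside; its top is 4 mm above.
- gearbox: Grey housing fixed on the table, other side of the tray from the mat. Flat open top face 120 (x) x 54 (y) mm, 60 mm up; on it two brass dowel pins, diameter 10 mm, 14 mm high (last 6 mm tapered), at x = -40 and +40 mm, y = 0. Foot 150 x 90 mm; shaft stub to y = +67 mm, 32 mm up. Origin: centre of its underside, z up. Flush: plate underside 60 mm above origin, pins 6 mm proud.

How it is judged (in metres and radians):
On the way, in this order (a step that is already met when the one before it is completed fails the run):
1. all three containers stand released on the green side mat, the cover plate not yet taken (moved less than 30 mm) (x of red_can in the frame of side_mat between -0.11 and 0.11 m and y of red_can in the frame of side_mat between -0.055 and 0.055 m and z of red_can in the frame of side_mat between 0 and 0.008 m and angle between each of red_can, yellow_bottle, blue_tin's own z axis and vertical below 0.1 rad and linear speed of each of red_can, yellow_bottle, blue_tin below 0.03 m/s and contact force between the fingers and red_can below 0.3 N and x of yellow_bottle in the frame of side_mat between -0.11 and 0.11 m and y of yellow_bottle in the frame of side_mat between -0.055 and 0.055 m and z of yellow_bottle in the frame of side_mat between 0 and 0.008 m and contact force between the fingers and yellow_bottle below 0.3 N and x of blue_tin in the frame of side_mat between -0.11 and 0.11 m and y of blue_tin in the frame of side_mat between -0.055 and 0.055 m and z of blue_tin in the frame of side_mat between 0 and 0.008 m and contact force between the fingers and blue_tin below 0.3 N and distance of cover_plate from where it was at the start of the episode below 0.03 m), for 0.2 s.
2. the cover plate is flush on the gearbox over both pins and released, while the containers still stand on the side mat (horizontal distance between cover_plate and gearbox below 0.004 m and z of cover_plate in the frame of gearbox between 0.057 and 0.063 m and angle between the x axis of cover_plate and the x axis of gearbox, either way round below 0.06 rad and angle between cover_plate's own z axis and vertical below 0.05 rad and linear speed of each of cover_plate, red_can, yellow_bottle, blue_tin below 0.03 m/s and contact force between the fingers and cover_plate below 0.3 N and x of red_can in the frame of side_mat between -0.11 and 0.11 m and y of red_can in the frame of side_mat between -0.055 and 0.055 m and z of red_can in the frame of side_mat between 0 and 0.008 m and angle between each of red_can, yellow_bottle, blue_tin's own z axis and vertical below 0.1 rad and contact force between the fingers and red_can below 0.3 N and x of yellow_bottle in the frame of side_mat between -0.11 and 0.11 m and y of yellow_bottle in the frame of side_mat between -0.055 and 0.055 m and z of yellow_bottle in the frame of side_mat between 0 and 0.008 m and contact force between the fingers and yellow_bottle below 0.3 N and x of blue_tin in the frame of side_mat between -0.11 and 0.11 m and y of blue_tin in the frame of side_mat between -0.055 and 0.055 m and z of blue_tin in the frame of side_mat between 0 and 0.008 m and contact force between the fingers and blue_tin below 0.3 N), for 0.2 s.
At the end, for the whole second after the job is handed in: The cover plate lies flush on the gearbox over both dowel pins (centre within 4 mm, underside within 3 mm of the top face, in line within 0.06 rad), and the red can, yellow bottle and blue tin stand upright on the pads of their own colour, centres within 12 mm, all released and at rest (horizontal distance between cover_plate and gearbox below 0.004 m and z of cover_plate in the frame of gearbox between 0.057 and 0.063 m and angle between the x axis of cover_plate and the x axis of gearbox, either way round below 0.06 rad and angle between cover_plate's own z axis and vertical below 0.05 rad and linear speed of each of cover_plate, red_can, yellow_bottle, blue_tin below 0.03 m/s and contact force between the fingers and cover_plate below 0.3 N and horizontal distance between red_can and red_pad below 0.012 m and z of red_can in the frame of red_pad between 0 and 0.007 m and angle between each of red_can, yellow_bottle, blue_tin's own z axis and vertical below 0.1 rad and contact force between the fingers and red_can below 0.3 N and horizontal distance between yellow_bottle and yellow_pad below 0.012 m and z of yellow_bottle in the frame of yellow_pad between 0 and 0.007 m and contact force between the fingers and yellow_bottle below 0.3 N and horizontal distance between blue_tin and blue_pad below 0.012 m and z of blue_tin in the frame of blue_pad between 0 and 0.007 m and contact force between the fingers and blue_tin below 0.3 N); the robot touches nothing.
It fails at once if a container is tipped over (leans more than 0.6 rad) (angle between any of red_can, yellow_bottle, blue_tin's own z axis and vertical above 0.6 rad).
It also fails if it takes over 144 s, if anything falls off the work surface, if the arm or the gripper's body presses on something with over 40 N, if the wrist force passes 120 N, or if a joint passes its speed limit or range.

ROBOT

A 7-joint arm with a two-finger parallel gripper is mounted at the origin on the work surface. World frame = base frame: x ahead of the robot, y to its left, z up, the work surface at z = 0. Lengths are in mm, angles in degrees, forces in N, time in s.
With the tool pointing down it reaches from about 425 to 825 mm from the base axis. Payload 3.6 kg.
Tool frame: the origin (TCP) lies at the very end of the fingers, on their centre line; the grasp point (between the pads) lies 19 mm behind it; z points along the fingers, y is the line along which they close (so a half turn about z gives the same grasp; the last joint's range is limited). The gripper opens to 85 mm and grips with 20 to 120 N. Pads are 22 mm wide; open, the fingers measure 114 mm over their backs; the gripper's body (76 mm by 85 mm) begins 54 mm behind the grasp point. The pads swing forward as they close: fully open they stand 13 mm farther back than shut.
Start: joints at [-74.284, 35.231, -0.722, 81.555, 0.464, 63.22, -2.315], TCP at [192.552, 620.795, 231.297] pointing down, gripper open.
Joint ranges: [-178.69, 178.69], [-17.37, 117.87], [-77.05, 75.6], [15.02, 138.74], [-78.02, 258.01], [0.78, 113.62], [-162.83, 162.83]. Speed limits (degrees/s): [159.86, 159.86, 180, 180, 180, 180, 180].

INTERFACE

Orientations are given as [roll, pitch, yaw] about the fixed x, y, z axes, in that order (R = Rz(yaw) Ry(pitch) Rx(roll)).
In Python, from rig import manip gives the robot as it stands.
- The arm moves only by the tool jog_arm, never from a script. Its argument "motion" is a list of rows, each a list of 3 entries, a list of its own where there are three numbers: the shift along the tool's x, y, z each as a share of 0.3 m, from -1 to 1, then the turn, a rotation vector about the tool's x, y, z each as a share of pi/2 rad, from -1 to 1, then the opening, from -1 (shut) to 1 (fully open). A call has 1 to 20 rows; each row is the pose to reach, as a shift and turn from the pose commanded when the call began, along the tool's axes at that moment; what a row does not reach only later rows make up. A row lasts 1/8 s, in which the tool goes at most 62.5 mm and 10.7 degrees, less where a joint would pass 70% of its speed; a pose out of reach is approached as far as the arm can. A call with a number of a shift or a turn outside -1 to 1 is refused whole. A call with a gripper value outside its range is refused whole. The fingers move at their own pace and stop on an object; "force" is the grip in N (left out, the last holds). Time passes only in rows, so rows that repeat a pose let the fingers close. It gives the time, the measured TCP pose, the force, the opening and the grip force at its end, in the units of the state.
- manip.observe(): the state, without advancing time (a new reading comes with each control period).
- manip.read_camera(name): name is "scene" or "top" or "wrist"; returns the picture (420x560x3 uint8, red, green, blue); there is no depth.
- manip.camera_info(name): a dict with "fx", "fy", "cx", "cy" (pixels), "extrinsics" (4x4, takes a point from camera to world coordinates); the wrist camera has in their place "hand_eye" (4x4, takes a point from camera to tool coordinates, whose origin is the TCP and whose axes are the flange's). Camera axes: x right, y up, looking along -z (the intrinsics and any distortion apply to the point x, -y, -z); pixel columns grow to the right and rows downward; lengths in mm; the calibration is good to about 2 mm. A picture is of the moment at which its call begins: read the wrist's pose just before it. camera_info takes no time and is no camera call.
- manip.finish_job(): hands the job in; it is judged then, once.
Trained networks look in the newest picture that a camera, given by its name, has taken for a name from the list of things; names that differ only in an ending like _2 or _b are one class to them, and where a whole thing is asked for, a point or a joint stands for the part that bears it (a point fixed in the world has none). Each returns a list of dicts, best first, with "p" (0 to 1); they miss things now and then, are a little off and sometimes report something else, mostly with a low value. They report only what shows in the picture. A call takes as long as a camera call.
- manip.search_frame(label, camera): "centre" ([column, row] in pixels, amid what is visible of it).
- manip.outline_of(label, camera): "mask" (420x560 bool, what is visible of it) and "centre" ([column, row] in pixels, amid what is visible of it).
The state is a dict: "time_s": time; "joint_pos": joint angles; "joint_vel": joint speeds; "joint_efforts": joint torques, N m; "tool_pos": TCP position; "tcp_rot": TCP orientation; "wrist_force": force on the tool from outside, world axes, zero at the start; "torque": the same for the moment, N m; "gripper_width": finger opening in mm; "gripper_force": force on a finger pad.
Only numpy, scipy, OpenCV 4.12 (cv2) and the standard library are available. Lean on these libraries where they do the work, as an engineer would, in place of code of your own. Each camera call takes 0.05 s, during which the arm holds its last target. There are 200 camera calls.

## Working session

There is one attempt and no reset: what is moved stays moved. The work goes in short steps, Python scripts to look and compute and a tool call to move; the robot and the scene stay as the last step left them, time stands still between calls to the robot, and variables do not carry over. Pictures are saved under pics/ and viewed, at most 14 in all, crops included, and the job is handed in when it is done.

Besides the shell and the picture viewer there is one more tool, called after ">>>" as a command line: name --argument value ..., lists and objects as JSON in quotes. jog_arm: Moves the arm, as the interface text tells. Shift numbers are shares of 0.3 m and turn numbers shares of pi/2 rad, none past 1 either way. Its arguments: {"type":"object","properties":{"motion":{"type":"array"},"force":{"type":"number"}},"required":["motion"]}

```bash
mkdir -p pics; ls; python3 - <<'E'
from rig import manip
import cv2,numpy as np
np.set_printoptions(precision=3,suppress=True)
s=manip.observe();print(s)
for c in("top","scene"):
    i=manip.read_camera(c);cv2.imwrite(f"pics/{c}0.png",i[:,:,::-1]);print(manip.camera_info(c))
    for l in("red_can","yellow_bottle","blue_tin","cover_plate","side_mat","gearbox"):
        print(c,l,[(np.round(d["centre"],1),round(d["p"],2)) for d in manip.search_frame(l,c)][:3])
print(manip.camera_info("wrist"))
E
```

```text
pics
{'time_s': 0.0, 'joint_pos': array([-74.284,  35.29 ,  -0.724,  81.643,   0.465,  63.219,  -2.314]), 'joint_vel': array([-0.01 ,  0.004,  0.134,  0.019, -0.038,  0.024, -0.01 ]), 'joint_efforts': array([  0.   , -46.921,   0.259, -17.103,   0.01 ,   0.01 ,   0.   ]), 'tool_pos': array([192.336, 620.08 , 230.121]), 'tcp_rot': array([-179.851,    0.002,  162.771]), 'wrist_force': array([-0.757,  0.079, -0.534]), 'torque': array([-0.004,  0.004, -0.022]), 'gripper_force': 0.0, 'gripper_width': 85.54364077601869}
{'fx': 491.6824234981356, 'fy': 491.6824234981356, 'cx': 282.6981449098141, 'cy': 206.62596237515896, 'extrinsics': array([[  -0.026,    0.997,   -0.075,  477.432],
       [  -0.999,   -0.027,   -0.017,   -2.037],
       [  -0.019,    0.075,    0.997, 1048.847],
       [   0.   ,    0.   ,    0.   ,    1.   ]])}
top red_can [(array([278.9, 181.2]), 0.67)]
top yellow_bottle [(array([295.2, 234.8]), 0.75)]
top blue_tin [(array([333.4, 188.3]), 0.93)]
top cover_plate [(array([300.3, 188.6]), 0.59), (array([292. , 235.1]), 0.52), (array([298.3, 223.3]), 0.2)]
top side_mat [(arr
[... 343 characters left out ...]
 0.   ,    0.   ,    0.   ,    1.   ]])}
scene red_can [(array([299.4, 198.5]), 0.59)]
scene yellow_bottle [(array([253.4, 194.6]), 0.71), (array([316.2, 134.2]), 0.17)]
scene blue_tin [(array([271.4, 228.6]), 0.71), (array([317.5, 134.6]), 0.21)]
scene cover_plate [(array([291.8, 233.5]), 0.66)]
scene side_mat [(array([318.1, 132.1]), 0.68)]
scene gearbox [(array([178.1, 303.3]), 0.7)]
{'fx': 294.5976040186724, 'fy': 294.5976040186724, 'cx': 279.6862196585972, 'cy': 209.2524769492381, 'hand_eye': array([[   0.   ,    0.964,    0.265,   66.501],
       [   1.   ,   -0.001,    0.   ,    1.066],
       [   0.   ,    0.265,   -0.964, -142.933],
       [   0.   ,    0.   ,    0.   ,    1.   ]])}
```

View pics/top0.png

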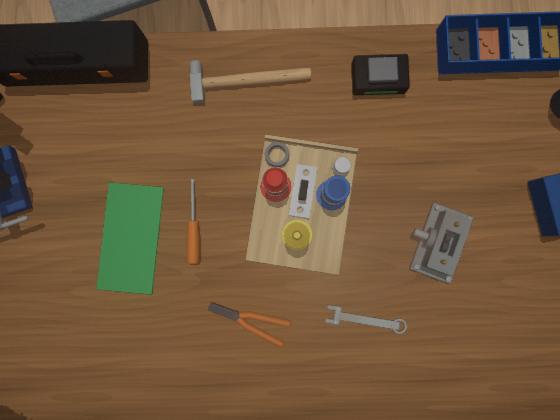

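View pics/scene0.png

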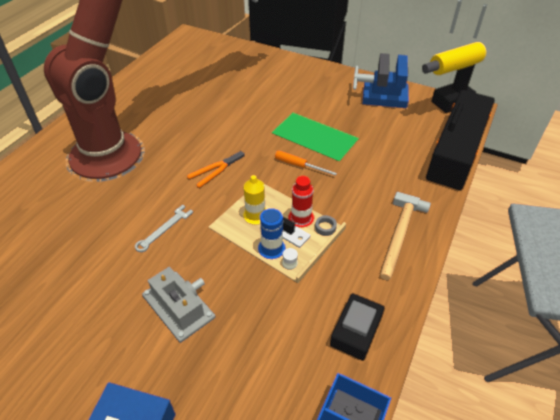

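The top view shows the mat at (131,238), tray with red (276,183), yellow (297,236), blue (334,191), the plate with its handle near (303,190), and the gearbox at (442,243) with pins near (457,225) and (443,262). The scene view agrees.

```bash
cat > h.py <<'E'
from rig import manip
import cv2,numpy as np
from scipy.spatial.transform import Rotation as R
np.set_printoptions(precision=2,suppress=True)
def ray2z(ci,T,uv,z):
    uv=np.atleast_2d(uv).astype(float)
    d=np.c_[(uv[:,0]-ci["cx"])/ci["fx"],-(uv[:,1]-ci["cy"])/ci["fy"],-np.ones(len(uv))]@T[:3,:3].T
    o=T[:3,3]; return (o+d*((z-o[2])/d[:,2])[:,None])[:,:2]
def TW():
    s=manip.observe();T=np.eye(4);T[:3,:3]=R.from_euler("xyz",s["tcp_rot"],degrees=True).as_matrix();T[:3,3]=s["tool_pos"];return T
def w(cam,uv,z,T=None):
    ci=manip.camera_info(cam)
    return ray2z(ci,ci["extrinsics"] if cam!="wrist" else (TW() if T is None else T)@ci["hand_eye"],uv,z)
def proj(cam,P,T=None):
    ci=manip.camera_info(cam);E=ci["extrinsics"] if cam!="wrist" else (TW() if T is None else T)@ci["hand_eye"]
    p=(np.atleast_2d(P)-E[:3,3])@E[:3,:3]
    return np.c_[ci["cx"]+ci["fx"]*p[:,0]/-p[:,2],ci["cy"]-ci["fy"]*p[:,1]/-p[:,2]]
E
python3 - <<'E'
from h import *
i=manip.read_camera("top")
for l,z in(("side_mat",4),("cover_plate",14),("gearbox",60),("red_can",70),("yellow_bottle",70),("blue_tin",70),("red_pad",9),("blue_pad",9),("yellow_pad",9)):
    r=manip.outline_of(l,"top")
    for d in r[:2]:
        m=d["mask"].astype(np.uint8);ys,xs=np.nonzero(m)
        if len(xs)<5: continue
        c=cv2.findContours(m,0,2)[0];c=max(c,key=cv2.contourArea)
        pw=w("top",c[:,0],z).astype(np.float32);rr=cv2.minAreaRect(pw)
        print(l,round(d["p"],2),len(xs),np.round(d["centre"],1),[xs.min(),xs.max(),ys.min(),ys.max()],"rect",np.round(rr[0],1),np.round(rr[1],1),round(rr[2],1))
big=cv2.resize(i[130:300,235:495,::-1],None,fx=3,fy=3,interpolation=cv2.INTER_CUBIC);cv2.imwrite("pics/crop0.png",big)
print(big.shape)
E
```

```text
side_mat 0.9 6094 [129.3 237.9] [np.int64(96), np.int64(162), np.int64(183), np.int64(294)] rect [499.3 344. ] [123.2 233.1] 82.8
cover_plate 0.72 986 [301.  192.7] [np.int64(289), np.int64(316), np.int64(165), np.int64(216)] rect [588.3 -27.2] [ 43.  110.1] 79.2
cover_plate 0.42 196 [321.3 202.8] [np.int64(316), np.int64(343), np.int64(183), np.int64(208)] rect [569.7 -78.9] [64.2 37.5] 46.1
gearbox 0.56 3276 [440.8 242.3] [np.int64(408), np.int64(473), np.int64(203), np.int64(282)] rect [ 473.3 -292.1] [104.7 145.3] 68.7
red_can 0.85 637 [276.2 181.5] [np.int64(262), np.int64(287), np.int64(167), np.int64(197)] rect [601.1  29.5] [50.2 60.6] 88.5
yellow_bottle 0.81 531 [295.4 237.4] [np.int64(284), np.int64(309), np.int64(223), np.int64(247)] rect [493.9 -11.6] [49.7 47.6] 88.5
yellow_bottle 0.56 160 [298.8 223.2] [np.int64(281), np.int64(311), np.int64(219), np.int64(248)] rect [499.8 -11.6] [60.3 51.8] 82.8
blue_tin 0.84 677 [335.2 189.5] [np.int64(320), np.int64(349), np.int64(175), np.int64(205)] rect [580.9 -91.3] [52.1 63.8] 59.4
red_pad 0.47 172 [269.6 194.9] [np.int64(260), np.int64(289), np.int64(185), np.int64(201)] rect [584.7  32.5] [62.1 33.4] 86.3
blue_pad 0.77 224 [319.9 201. ] [np.int64(315), np.int64(344), np.int64(182), np.int64(209)] rect [570.6 -78.8] [66.1 40.6] 45.9
blue_pad 0.59 129 [266.8 195.6] [np.int64(261), np.int64(289), np.int64(186), np.int64(201)] rect [583.2  32. ] [60.1 29.9] 84.1
yellow_pad 0.81 187 [296.7 224.3] [np.int64(281), np.int64(311), np.int64(219), np.int64(249)] rect [503.8 -10.8] [49.9 64.5] 5.9
(510, 780, 3)
```

View pics/crop0.png

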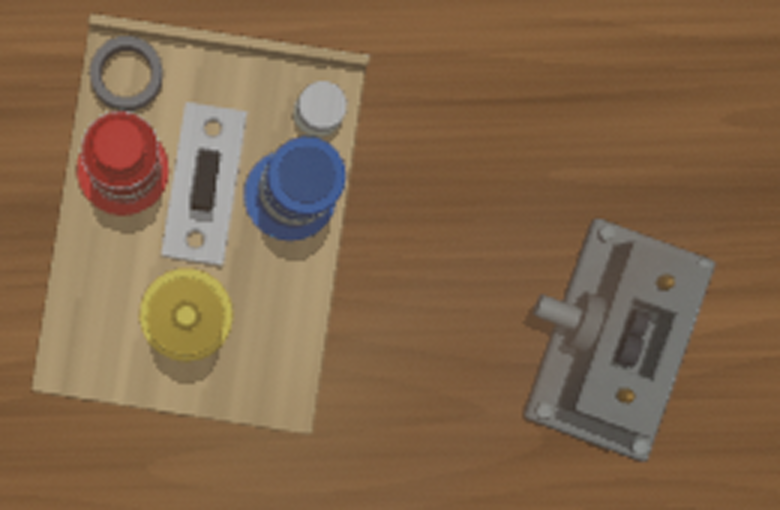

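Crop shows caps: red (119,140), yellow nozzle (186,316), blue lid (306,171), plate holes (213,126), (195,239), and pins (667,281), (626,395) in crop pixels.

```bash
cat >> h.py <<'E'
def plan(*poses):
    """world targets (x,y,z,yaw deg) -> rows for jog_arm from the present measured pose"""
    T=TW()
    for x,y,z,yaw in poses:
        d=T[:3,:3].T@(np.array([x,y,z])-T[:3,3])/300
        q=R.from_matrix(T[:3,:3].T@R.from_euler("xyz",[180,0,yaw],degrees=True).as_matrix()).as_rotvec()/(np.pi/2)
        print([np.round(d,4).tolist(),np.round(q,4).tolist()])
E
python3 - <<'E'
from h import *
c=lambda u,v:[235+(u+.5)/3-.5,130+(v+.5)/3-.5]
print("red",w("top",c(119,140),137),"yel",w("top",c(186,316),134),"blue",w("top",c(306,171),122))
h=w("top",[c(213,126),c(195,239)],14);print("plate",h,h.mean(0),np.linalg.norm(h[0]-h[1]),np.degrees(np.arctan2(*(h[0]-h[1])[::-1])))
p=w("top",[c(667,281),c(626,395)],72);print("gear",p,p.mean(0),np.linalg.norm(p[0]-p[1]),np.degrees(np.arctan2(*(p[0]-p[1])[::-1])))
i=manip.read_camera("top").astype(int)
m=((i[...,1]>i[...,0]*1.6)&(i[...,1]>i[...,2]*1.4)).astype(np.uint8)
k=max(cv2.findContours(m,0,2)[0],key=cv2.contourArea)
print("mat",cv2.minAreaRect(w("top",k[:,0],4).astype(np.float32)),cv2.boundingRect(k))
s=manip.outline_of  # scene check
manip.read_camera("scene")
for l,x in(("red_can",[601,32]),("blue_tin",[580,-91]),("yellow_bottle",[492,-11])):
    d=manip.outline_of(l,"scene")[0];ys,xs=np.nonzero(d["mask"]);print(l,d["p"],xs.min(),xs.max(),ys.min(),ys.max())
E
```

```text
red [[603.25  27.4 ]] yel [[492.76 -11.31]] blue [[582.29 -89.61]]
plate [[628.31 -35.32]
 [548.63 -20.34]] [588.47 -27.83] 81.07726737635669 -10.64121270335177
gear [[ 508.57 -328.94]
 [ 434.69 -298.4 ]] [ 471.63 -313.67] 79.9440059605254 -22.459069909406995
mat ((498.72296142578125, 343.2063293457031), (118.251708984375, 228.24972534179688), 83.32251739501953) (97, 183, 66, 111)
red_can 0.8 291 313 175 224
blue_tin 0.63 260 282 208 255
yellow_bottle 0.77 244 265 175 219
```

```bash
python3 -c "
from h import *
plan((430,350,225,173.3))"
```

```text
[[-1.0233, -0.6277, 0.021], [-0.0, -0.0, -0.117]]
```

>>> jog_arm --motion '[[[-0.5, -0.314, 0], [0, 0, -0.06], 1], [[-1, -0.628, 0.02], [0, 0, -0.117], 1], [[-1, -0.628, 0.02], [0, 0, -0.117], 1], [[-1, -0.628, 0.02], [0, 0, -0.117], 1], [[-1, -0.628, 0.02], [0, 0, -0.117], 1], [[-1, -0.628, 0.02], [0, 0, -0.117], 1], [[-1, -0.628, 0.02], [0, 0, -0.117], 1], [[-1, -0.628, 0.02], [0, 0, -0.117], 1]]'

```text
time_s: 2.45
tool_pos: [422.6, 352.9, 225.4]
tcp_rot: [179.9, -0.0, 173.3]
wrist_force: [-0.6, 0.2, -0.8]
gripper_width: 85.5
gripper_force: 0.0
```

```bash
python3 -c "
from h import *
o=manip.observe();print(o['tool_pos'],o['tcp_rot'],o['joint_pos'])
plan((603,27.5,225,173.3),(603,27.5,150,173.3))"
```

```text
[422.62 352.93 225.39] [179.94  -0.05 173.35] [-40.37  26.7   -2.59  98.74   1.33  54.58  39.9 ]
[[-0.7229, -1.0078, -0.0004], [0.0007, -0.0005, 0.0005]]
[[-0.7231, -1.0081, 0.2496], [0.0007, -0.0005, 0.0005]]
```

>>> jog_arm --motion '[[[-0.3, -0.4, 0], [0, 0, 0], 1], [[-0.723, -1, 0], [0, 0, 0], 1], [[-0.723, -1, 0], [0, 0, 0], 1], [[-0.723, -1, 0], [0, 0, 0], 1], [[-0.723, -1, 0], [0, 0, 0], 1], [[-0.723, -1, 0], [0, 0, 0], 1], [[-0.723, -1, 0], [0, 0, 0], 1], [[-0.723, -1, 0], [0, 0, 0], 1], [[-0.723, -1, 0], [0, 0, 0], 1]]'

```text
time_s: 3.58
tool_pos: [603.1, 32.3, 225.3]
tcp_rot: [179.9, -0.0, 173.6]
wrist_force: [0.4, 0.4, 0.6]
gripper_width: 85.2
gripper_force: 0.0
```

```bash
python3 - <<'E'
from h import *
o=manip.observe();print(o['tool_pos'],o['tcp_rot'])
T=TW();i=manip.read_camera("wrist")[:,:,::-1].copy()
for p,z in(((603.2,27.4),137),((582.3,-89.6),122),((492.8,-11.3),134),((588.5,-27.8),46),((628.3,-35.3),14),((548.6,-20.3),14)):
    u=proj("wrist",[*p,z],T)[0];cv2.drawMarker(i,tuple(int(round(a)) for a in u),(0,255,0),0,14,1)
cv2.imwrite("pics/w1.png",i)
plan((603,27.5,70,173.3))
E
```

```text
[603.06  32.33 225.31] [179.9   -0.04 173.6 ]
[[-0.0013, -0.0149, 0.5181], [0.0008, -0.0003, 0.0029]]
```

View pics/w1.png

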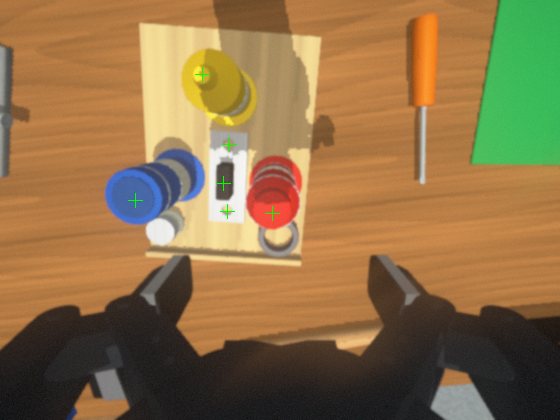

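The wrist view at red (273,208), yellow (202,74), blue (136,200) matches the projected markers. Grasping the red can.

>>> jog_arm --force 50 --motion '[[[-0.001, -0.015, 0.2], [0, 0, 0.003], 1], [[-0.001, -0.015, 0.35], [0, 0, 0.003], 1], [[-0.001, -0.015, 0.45], [0, 0, 0.003], 1], [[-0.001, -0.015, 0.515], [0, 0, 0.003], 1], [[-0.001, -0.015, 0.515], [0, 0, 0.003], 1], [[-0.001, -0.015, 0.515], [0, 0, 0.003], -1], [[-0.001, -0.015, 0.515], [0, 0, 0.003], -1], [[-0.001, -0.015, 0.515], [0, 0, 0.003], -1], [[-0.001, -0.015, 0.515], [0, 0, 0.003], -1], [[-0.001, -0.015, 0.515], [0, 0, 0.003], -1], [[-0.001, -0.015, 0.515], [0, 0, 0.003], -1], [[-0.001, -0.015, 0.515], [0, 0, 0.003], -1], [[-0.001, -0.015, 0.515], [0, 0, 0.003], -1]]'

```text
time_s: 5.25
tool_pos: [604.6, 24.8, 72.5]
tcp_rot: [179.9, 0.2, 173.0]
wrist_force: [-0.3, 0.4, 6.0]
gripper_width: 48.5
gripper_force: 51.9
```

```bash
python3 - <<'E'
from h import *
o=manip.observe();print(o['tool_pos'],o['tcp_rot'],o['wrist_force'],o['gripper_force'])
z=o['tool_pos'][2]
plan((*o['tool_pos'][:2],z+80,173.4),(573.5,334.5,z+80,173.3),(573.5,334.5,z-4,173.3))
E
```

```text
[604.59  24.78  72.45] [179.93   0.17 173.04] [-0.28  0.42  5.95] 51.88516504887957
[[-0.0008, 0.0003, -0.2667], [0.0007, 0.0019, -0.004]]
[[0.2271, 1.0125, -0.2661], [0.0007, 0.0019, -0.0028]]
[[0.2279, 1.0122, 0.0139], [0.0007, 0.0019, -0.0028]]
```

>>> jog_arm --motion '[[[0, 0, -0.13], [0, 0, 0], -1], [[0, 0, -0.26], [0, 0, 0], -1], [[0.05, 0.2, -0.267], [0, 0, 0], -1], [[0.09, 0.4, -0.267], [0, 0, 0], -1], [[0.14, 0.6, -0.267], [0, 0, 0], -1], [[0.18, 0.8, -0.267], [0, 0, 0], -1], [[0.215, 0.94, -0.267], [0, 0, 0], -1], [[0.227, 1, -0.267], [0, 0, 0], -1], [[0.227, 1, -0.267], [0, 0, 0], -1], [[0.227, 1, -0.2], [0, 0, 0], -1], [[0.227, 1, -0.1], [0, 0, 0], -1], [[0.227, 1, -0.03], [0, 0, 0], -1], [[0.227, 1, 0], [0, 0, 0], -1], [[0.227, 1, 0.014], [0, 0, 0], -1], [[0.227, 1, 0.014], [0, 0, 0], -1], [[0.227, 1, 0.014], [0, 0, 0], -1]]'

```text
time_s: 7.25
tool_pos: [573.1, 330.1, 67.5]
tcp_rot: [180.0, 0.1, 173.0]
wrist_force: [0.3, -0.3, -0.3]
gripper_width: 48.7
gripper_force: 52.5
```

```bash
python3 - <<'E'
from h import *
o=manip.observe();print(o['tool_pos'],o['tcp_rot'],o['wrist_force'],o['gripper_force'])
plan((*o['tool_pos'][:2],200,173.3),(582.3,42,200,173.3))
E
```

```text
[573.1  330.14  67.51] [179.95   0.1  173.01] [ 0.29 -0.31 -0.25] 52.48488214623649
[[-0.0008, 0.0004, -0.4416], [0.0005, 0.0011, -0.0032]]
[[-0.1481, -0.9492, -0.4422], [0.0005, 0.0011, -0.0032]]
```

>>> jog_arm --motion '[[[0, 0, 0], [0, 0, 0], 1], [[0, 0, 0], [0, 0, 0], 1], [[0, 0, 0], [0, 0, 0], 1], [[0, 0, 0], [0, 0, 0], 1], [[0, 0, -0.1], [0, 0, 0], 1], [[0, 0, -0.25], [0, 0, 0], 1], [[0, 0, -0.44], [0, 0, 0], 1], [[-0.03, -0.2, -0.44], [0, 0, 0], 1], [[-0.06, -0.4, -0.44], [0, 0, 0], 1], [[-0.09, -0.6, -0.44], [0, 0, 0], 1], [[-0.12, -0.8, -0.44], [0, 0, 0], 1], [[-0.15, -0.95, -0.44], [0, 0, 0], 1], [[-0.15, -0.95, -0.44], [0, 0, 0], 1], [[-0.15, -0.95, -0.44], [0, 0, 0], 1], [[-0.15, -0.95, -0.44], [0, 0, 0], 1]]'

```text
time_s: 9.12
tool_pos: [582.2, 44.3, 198.5]
tcp_rot: [179.9, -0.0, 173.2]
wrist_force: [-0.3, -0.8, 0.7]
gripper_width: 85.6
gripper_force: 0.0
```

```bash
python3 - <<'E'
from h import *
o=manip.observe();print(o['tool_pos'],o['tcp_rot'],o['joint_vel'])
manip.read_camera("top");r=manip.search_frame("red_can","top")[0];print(r,w("top",r["centre"],80))
plan((582.3,-89.6,200,173.3),(582.3,-89.6,71,173.3))
E
```

```text
[582.21  44.29 198.54] [179.93  -0.02 173.23] [-0.23  0.06  0.41 -0.06  0.19 -0.05  0.  ]
{'centre': [126.9, 201.2], 'p': 0.97} [[569.56 323.84]]
[[-0.053, -0.4416, -0.0053], [0.0004, -0.0002, -0.0011]]
[[-0.0531, -0.4419, 0.4247], [0.0004, -0.0002, -0.0011]]
```

>>> jog_arm --motion '[[[-0.025, -0.2, -0.005], [0, 0, 0], 1], [[-0.05, -0.4, -0.005], [0, 0, 0], 1], [[-0.053, -0.442, -0.005], [0, 0, 0], 1], [[-0.053, -0.442, -0.005], [0, 0, 0], 1], [[-0.053, -0.442, 0.1], [0, 0, 0], 1], [[-0.053, -0.442, 0.25], [0, 0, 0], 1], [[-0.053, -0.442, 0.36], [0, 0, 0], 1], [[-0.053, -0.442, 0.42], [0, 0, 0], 1], [[-0.053, -0.442, 0.42], [0, 0, 0], 1], [[-0.053, -0.442, 0.42], [0, 0, 0], -1], [[-0.053, -0.442, 0.42], [0, 0, 0], -1], [[-0.053, -0.442, 0.42], [0, 0, 0], -1], [[-0.053, -0.442, 0.42], [0, 0, 0], -1], [[-0.053, -0.442, 0.42], [0, 0, 0], -1], [[-0.053, -0.442, 0.42], [0, 0, 0], -1], [[-0.053, -0.442, 0.42], [0, 0, 0], -1], [[-0.053, -0.442, 0.42], [0, 0, 0], -1]]'

```text
time_s: 11.35
tool_pos: [583.1, -91.5, 74.0]
tcp_rot: [180.0, 0.1, 173.0]
wrist_force: [-1.0, 0.1, 6.9]
gripper_width: 49.2
gripper_force: 51.5
```

```bash
python3 - <<'E'
from h import *
o=manip.observe();print(o['tool_pos'],o['tcp_rot'],o['wrist_force'],o['gripper_force'])
z=o['tool_pos'][2]
plan((*o['tool_pos'][:2],z+130,173.3),(540,200,z+130,173.3))
E
```

```text
[583.05 -91.48  74.02] [179.97   0.15 173.02] [-1.04  0.07  6.9 ] 51.48154377937317
[[-0.0011, 0.0002, -0.4333], [0.0003, 0.0017, -0.0031]]
[[0.2593, 0.9472, -0.4335], [0.0003, 0.0017, -0.0031]]
```

>>> jog_arm --motion '[[[0, 0, -0.13], [0, 0, 0], -1], [[0, 0, -0.28], [0, 0, 0], -1], [[0, 0, -0.433], [0, 0, 0], -1], [[0.05, 0.18, -0.433], [0, 0, 0], -1], [[0.1, 0.36, -0.433], [0, 0, 0], -1], [[0.15, 0.54, -0.433], [0, 0, 0], -1], [[0.2, 0.72, -0.433], [0, 0, 0], -1], [[0.24, 0.87, -0.433], [0, 0, 0], -1], [[0.26, 0.947, -0.433], [0, 0, 0], -1], [[0.26, 0.947, -0.433], [0, 0, 0], -1], [[0.26, 0.947, -0.433], [0, 0, 0], -1]]'

```text
time_s: 12.72
tool_pos: [539.1, 197.7, 202.0]
tcp_rot: [-179.9, -0.0, 172.9]
wrist_force: [0.1, -0.7, -3.0]
gripper_width: 49.1
gripper_force: 53.1
```

```bash
python3 - <<'E'
from h import *
o=manip.observe();print(o['tool_pos'],o['tcp_rot'],o['wrist_force'],o['gripper_force'])
plan((499,342,150,173.3),(499,342,69.3,173.3))
E
```

```text
[539.08 197.65 201.97] [-179.86   -0.04  172.91] [ 0.07 -0.74 -2.95] 53.051429986953735
[[0.1918, 0.4614, 0.1722], [-0.0015, -0.0004, -0.0043]]
[[0.1916, 0.4621, 0.4412], [-0.0015, -0.0004, -0.0043]]
```

>>> jog_arm --motion '[[[0.09, 0.2, 0], [0, 0, -0.004], -1], [[0.17, 0.4, 0], [0, 0, -0.004], -1], [[0.192, 0.462, 0.05], [0, 0, -0.004], -1], [[0.192, 0.462, 0.15], [0, 0, -0.004], -1], [[0.192, 0.462, 0.28], [0, 0, -0.004], -1], [[0.192, 0.462, 0.38], [0, 0, -0.004], -1], [[0.192, 0.462, 0.425], [0, 0, -0.004], -1], [[0.192, 0.462, 0.44], [0, 0, -0.004], -1], [[0.192, 0.462, 0.44], [0, 0, -0.004], -1], [[0.192, 0.462, 0.44], [0, 0, -0.004], -1]]'

```text
time_s: 13.98
tool_pos: [499.6, 344.8, 71.8]
tcp_rot: [179.9, 0.1, 173.4]
wrist_force: [-0.1, 0.3, -2.6]
gripper_width: 49.2
gripper_force: 53.0
```

```bash
python3 - <<'E'
from h import *
o=manip.observe();print(o['tool_pos'],o['tcp_rot'],o['wrist_force'],o['gripper_force'])
plan((499,342,205,173.3),(495,60,205,173.3))
E
```

```text
[499.62 344.82  71.81] [179.9    0.11 173.38] [-0.1   0.27 -2.62] 53.02730083465576
[[0.0001, -0.0088, -0.444], [0.0011, 0.0012, 0.0009]]
[[-0.0951, -0.9441, -0.4454], [0.0011, 0.0012, 0.0009]]
```

>>> jog_arm --motion '[[[0, 0, 0.008], [0, 0, 0], -1], [[0, 0, 0.008], [0, 0, 0], -1], [[0, 0, 0.008], [0, 0, 0], 1], [[0, 0, 0.008], [0, 0, 0], 1], [[0, 0, 0.008], [0, 0, 0], 1], [[0, 0, 0.008], [0, 0, 0], 1], [[0, 0, -0.1], [0, 0, 0], 1], [[0, 0, -0.25], [0, 0, 0], 1], [[0, 0, -0.444], [0, 0, 0], 1], [[-0.02, -0.2, -0.444], [0, 0, 0], 1], [[-0.04, -0.4, -0.444], [0, 0, 0], 1], [[-0.06, -0.6, -0.444], [0, 0, 0], 1], [[-0.08, -0.8, -0.444], [0, 0, 0], 1], [[-0.095, -0.944, -0.444], [0, 0, 0], 1], [[-0.095, -0.944, -0.444], [0, 0, 0], 1], [[-0.095, -0.944, -0.444], [0, 0, 0], 1], [[-0.095, -0.944, -0.444], [0, 0, 0], 1]]'

```text
time_s: 16.1
tool_pos: [494.4, 61.8, 203.6]
tcp_rot: [179.9, -0.0, 173.6]
wrist_force: [-0.6, 0.8, 0.2]
gripper_width: 85.4
gripper_force: 0.0
```

```bash
python3 - <<'E'
from h import *
o=manip.observe();print(o['tool_pos'],o['tcp_rot'],o['joint_vel'])
manip.read_camera("top")
for l in("red_can","blue_tin"):
    r=manip.search_frame(l,"top")[0];print(r,w("top",r["centre"],80))
plan((492.8,-11.3,200,173.3),(492.8,-11.3,71,173.3))
E
```

```text
[494.4   61.78 203.65] [179.95  -0.01 173.58] [-0.14  0.15  0.18  0.07  0.2  -0.11  0.04]
{'centre': [125.5, 202.2], 'p': 0.55} [[567.64 326.65]]
{'centre': [116.8, 238.7], 'p': 0.75} [[495.6  344.09]]
[[-0.0219, -0.2404, 0.012], [0.0002, -0.0002, 0.0025]]
[[-0.022, -0.2406, 0.442], [0.0002, -0.0002, 0.0025]]
```

>>> jog_arm --motion '[[[-0.015, -0.15, 0.01], [0, 0, 0.002], 1], [[-0.022, -0.24, 0.01], [0, 0, 0.002], 1], [[-0.022, -0.24, 0.01], [0, 0, 0.002], 1], [[-0.022, -0.24, 0.15], [0, 0, 0.002], 1], [[-0.022, -0.24, 0.3], [0, 0, 0.002], 1], [[-0.022, -0.24, 0.4], [0, 0, 0.002], 1], [[-0.022, -0.24, 0.44], [0, 0, 0.002], 1], [[-0.022, -0.24, 0.44], [0, 0, 0.002], 1], [[-0.022, -0.24, 0.44], [0, 0, 0.002], -1], [[-0.022, -0.24, 0.44], [0, 0, 0.002], -1], [[-0.022, -0.24, 0.44], [0, 0, 0.002], -1], [[-0.022, -0.24, 0.44], [0, 0, 0.002], -1], [[-0.022, -0.24, 0.44], [0, 0, 0.002], -1], [[-0.022, -0.24, 0.44], [0, 0, 0.002], -1], [[-0.022, -0.24, 0.44], [0, 0, 0.002], -1], [[-0.022, -0.24, 0.44], [0, 0, 0.002], -1]]'

```text
time_s: 18.25
tool_pos: [493.6, -12.6, 73.0]
tcp_rot: [180.0, 0.1, 173.2]
wrist_force: [-1.1, -0.1, 5.5]
gripper_width: 48.5
gripper_force: 51.8
```

```bash
python3 - <<'E'
from h import *
o=manip.observe();print(o['tool_pos'],o['tcp_rot'],o['wrist_force'],o['gripper_force'])
z=o['tool_pos'][2]
plan((*o['tool_pos'][:2],z+80,173.3),(445,260,z+80,173.3))
E
```

```text
[493.58 -12.58  73.01] [179.98   0.14 173.19] [-1.07 -0.07  5.52] 51.7564907023916
[[-0.0007, 0.0001, -0.2667], [0.0002, 0.0016, -0.0013]]
[[0.2679, 0.8831, -0.267], [0.0002, 0.0016, -0.0013]]
```

>>> jog_arm --motion '[[[0, 0, -0.13], [0, 0, 0], -1], [[0, 0, -0.267], [0, 0, 0], -1], [[0.05, 0.18, -0.267], [0, 0, 0], -1], [[0.1, 0.36, -0.267], [0, 0, 0], -1], [[0.16, 0.54, -0.267], [0, 0, 0], -1], [[0.22, 0.72, -0.267], [0, 0, 0], -1], [[0.268, 0.883, -0.267], [0, 0, 0], -1], [[0.268, 0.883, -0.267], [0, 0, 0], -1], [[0.268, 0.883, -0.267], [0, 0, 0], -1], [[0.268, 0.883, -0.267], [0, 0, 0], -1]]'

```text
time_s: 19.5
tool_pos: [444.5, 258.1, 151.7]
tcp_rot: [-179.9, -0.0, 173.0]
wrist_force: [0.0, -0.5, -2.8]
gripper_width: 48.3
gripper_force: 53.2
```

```bash
python3 - <<'E'
from h import *
o=manip.observe();print(o['tool_pos'],o['tcp_rot'],o['wrist_force'],o['gripper_force'])
plan((424.5,351,150,173.3),(424.5,351,68.3,173.3))
E
```

```text
[444.53 258.1  151.67] [-179.92   -0.01  173.04] [ 0.01 -0.46 -2.79] 53.24205050943419
[[0.1038, 0.2993, 0.0052], [-0.0009, -0.0001, -0.0029]]
[[0.1037, 0.2997, 0.2775], [-0.0009, -0.0001, -0.0029]]
```

>>> jog_arm --motion '[[[0.05, 0.15, 0], [0, 0, 0], -1], [[0.104, 0.3, 0], [0, 0, 0], -1], [[0.104, 0.3, 0.05], [0, 0, 0], -1], [[0.104, 0.3, 0.15], [0, 0, 0], -1], [[0.104, 0.3, 0.23], [0, 0, 0], -1], [[0.104, 0.3, 0.27], [0, 0, 0], -1], [[0.104, 0.3, 0.278], [0, 0, 0], -1], [[0.104, 0.3, 0.278], [0, 0, 0], -1], [[0.104, 0.3, 0.278], [0, 0, 0], -1], [[0.104, 0.3, 0.278], [0, 0, 0], -1]]'

```text
time_s: 20.75
tool_pos: [424.0, 353.5, 68.9]
tcp_rot: [179.9, 0.0, 173.2]
wrist_force: [0.5, 0.5, -2.2]
gripper_width: 48.5
gripper_force: 53.3
```

```bash
python3 - <<'E'
from h import *
o=manip.observe();print(o['tool_pos'],o['tcp_rot'],o['wrist_force'],o['gripper_force'])
plan((424.5,351,200,173.3),(530,80,200,169.4))
E
```

```text
[424.03 353.54  68.93] [179.94   0.04 173.22] [ 0.48  0.52 -2.16] 53.33954626461491
[[-0.0029, -0.0078, -0.4369], [0.0006, 0.0004, -0.0008]]
[[-0.4587, -0.8633, -0.4375], [0.0007, 0.0004, 0.0425]]
```

>>> jog_arm --motion '[[[0, 0, 0.002], [0, 0, 0], -1], [[0, 0, 0.002], [0, 0, 0], 1], [[0, 0, 0.002], [0, 0, 0], 1], [[0, 0, 0.002], [0, 0, 0], 1], [[0, 0, 0.002], [0, 0, 0], 1], [[0, 0, -0.1], [0, 0, 0], 1], [[0, 0, -0.25], [0, 0, 0], 1], [[0, 0, -0.437], [0, 0, 0], 1], [[-0.1, -0.18, -0.437], [0, 0, 0.02], 1], [[-0.2, -0.37, -0.437], [0, 0, 0.04], 1], [[-0.3, -0.55, -0.437], [0, 0, 0.042], 1], [[-0.4, -0.75, -0.437], [0, 0, 0.042], 1], [[-0.459, -0.863, -0.437], [0, 0, 0.042], 1], [[-0.459, -0.863, -0.437], [0, 0, 0.042], 1], [[-0.459, -0.863, -0.437], [0, 0, 0.042], 1], [[-0.459, -0.863, -0.437], [0, 0, 0.042], 1]]'

```text
time_s: 22.75
tool_pos: [529.4, 81.7, 199.4]
tcp_rot: [180.0, -0.0, 169.6]
wrist_force: [0.2, -0.4, -0.7]
gripper_width: 85.4
gripper_force: 0.0
```

```bash
python3 - <<'E'
from h import *
o=manip.observe();print(o['tool_pos'],o['tcp_rot'])
i=manip.read_camera("top");T=TW();j=manip.read_camera("wrist")
cv2.imwrite("pics/t2.png",i[:,:,::-1]);cv2.imwrite("pics/w2.png",j[:,:,::-1])
for l,z in(("red_can",80),("blue_tin",80),("yellow_bottle",80),("cover_plate",14)):
    r=manip.outline_of(l,"top");r=r[0] if r else None
    if r: print(l,round(r["p"],2),w("top",r["centre"],z))
for cam in("top","wrist"):
  for l in("red_pad","yellow_pad","blue_pad","cover_plate"):
    for r in manip.outline_of(l,cam)[:1]:
        k=max(cv2.findContours(r["mask"].astype(np.uint8),0,2)[0],key=cv2.contourArea)
        z=14 if l=="cover_plate" else 9
        pw=w(cam,k[:,0],z,T).astype(np.float32)
        print(cam,l,round(r["p"],2),cv2.minAreaRect(pw),cv2.minEnclosingCircle(pw))
E
```

```text
[529.45  81.7  199.45] [179.95  -0.04 169.61]
red_can 0.98 [[567.12 329.45]]
blue_tin 0.92 [[498.28 340.9 ]]
yellow_bottle 0.81 [[422.43 348.67]]
cover_plate 0.95 [[593.04 -27.8 ]]
top red_pad 0.55 ((600.864013671875, 30.3998966217041), (64.1824951171875, 65.71599578857422), 25.10492515563965) ((601.039306640625, 29.99662971496582), 33.61835861206055)
top yellow_pad 0.93 ((497.0284423828125, -12.245399475097656), (64.08502960205078, 64.24214172363281), 43.360984802246094) ((495.47021484375, -11.415078163146973), 34.02355194091797)
top blue_pad 0.77 ((577.7340087890625, -87.68814086914062), (62.93976593017578, 60.28859329223633), 43.197391510009766) ((577.9124755859375, -87.7265396118164), 32.367881774902344)
top cover_plate 0.95 ((587.8034057617188, -26.867198944091797), (44.53157043457031, 111.13713073730469), 79.16436767578125) ((588.1035766601562, -26.36518096923828), 57.48117446899414)
wrist red_pad 0.76 ((600.1563110351562, 28.249542236328125), (64.61443328857422, 63.748538970947266), 32.50505828857422) ((599.8530883789062, 28.407974243164062), 32.929229736328125)
wrist yellow_pad 0.9 ((496.3447265625, -13.725505828857422), (63.979774475097656, 63.1289176940918), 28.66776466369629) ((496.1365661621094, -13.606170654296875), 32.63702392578125)
wrist blue_pad 0.9 ((574.47412109375, -91.40457153320312), (55.33496856689453, 64.4744873046875), 23.008726119995117) ((578.7913818359375, -88.9649429321289), 32.9652214050293)
wrist cover_plate 0.69 ((598.1813354492188, 29.150447845458984), (63.64032745361328, 64.93705749511719), 34.94285202026367) ((597.6824951171875, 29.250709533691406), 33.07070541381836)
```

View pics/t2.png

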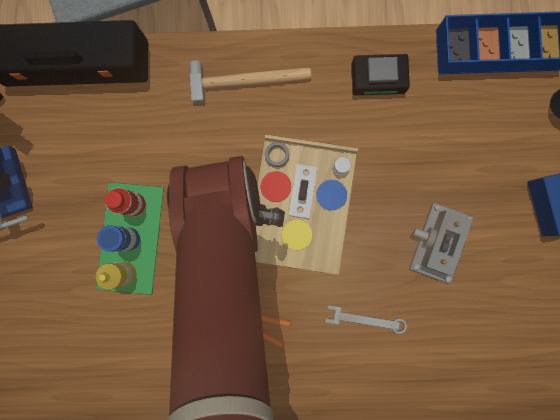

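View pics/w2.png

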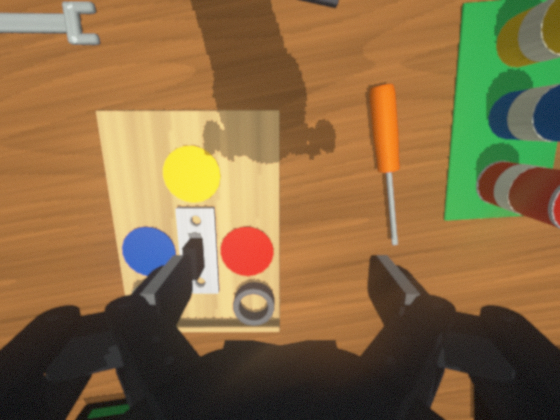

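All three containers stand on the mat in a row (125,202), (117,239), (112,275), and the pads and plate are clear. Now the plate.

```bash
python3 - <<'E'
from h import *
plan((588.3,-27.4,150,169.3),(588.3,-27.4,60,169.3))
E
```

```text
[[-0.2566, -0.3152, 0.165], [-0.0001, -0.0, 0.0014]]
[[-0.2566, -0.3152, 0.465], [-0.0001, -0.0, 0.0014]]
```

>>> jog_arm --motion '[[[-0.13, -0.16, 0], [0, 0, 0.001], 1], [[-0.257, -0.315, 0.1], [0, 0, 0.001], 1], [[-0.257, -0.315, 0.25], [0, 0, 0.001], 1], [[-0.257, -0.315, 0.4], [0, 0, 0.001], 1], [[-0.257, -0.315, 0.465], [0, 0, 0.001], 1], [[-0.257, -0.315, 0.465], [0, 0, 0.001], 1], [[-0.257, -0.315, 0.465], [0, 0, 0.001], 1], [[-0.257, -0.315, 0.465], [0, 0, 0.001], 1]]'

```text
time_s: 24.45
tool_pos: [589.5, -27.3, 61.5]
tcp_rot: [180.0, 0.2, 169.3]
wrist_force: [0.3, 0.4, 0.7]
gripper_width: 85.7
gripper_force: 0.0
```

```bash
python3 - <<'E'
from h import *
print(manip.observe()["tool_pos"],manip.observe()["tcp_rot"])
T=TW();j=manip.read_camera("wrist")
cv2.imwrite("pics/w3.png",j[:,:,::-1])
plan((588.3,-27.4,18,169.3))
E
```

```text
[589.49 -27.34  61.46] [179.98   0.16 169.34]
[[0.0037, -0.0009, 0.1445], [0.0002, 0.0016, 0.0004]]
```

View pics/w3.png

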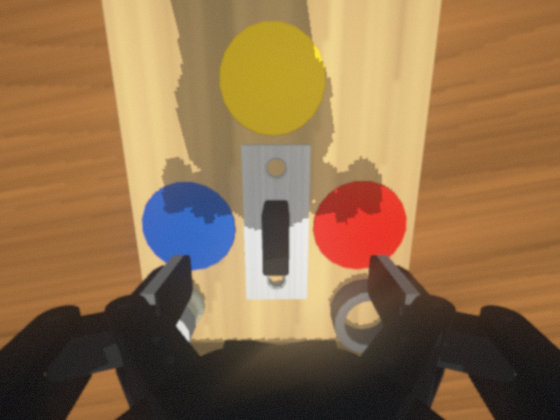

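Plate corners are at (241,145), (311,145), (307,299), (246,299); the hole at (276,168); ring and jar lie outside the finger path.

```bash
python3 - <<'E'
from h import *
c=w("wrist",[(241,145),(311,145),(307,299),(246,299),(276,168)],14);print(c,c[:4].mean(0),c[:4].astype(float)[0]-c[3],np.linalg.norm(c[0]-c[3]),np.linalg.norm(c[0]-c[1]))
a=(c[2]+c[3]-c[0]-c[1])/2;print(np.degrees(np.arctan2(a[1],a[0])))
print("hole-derived",c[4]+40*a/np.linalg.norm(a))
E
```

```text
[[529.84 -40.03]
 [538.     3.42]
 [646.38 -16.72]
 [638.14 -60.58]
 [548.17 -21.03]] [588.09 -28.48] [-108.3    20.55] 110.23450044595468 44.20315217720835
-10.63383558194439
hole-derived [587.48 -28.41]
```

>>> jog_arm --force 60 --motion '[[[0.005, -0.002, 0.07], [0, 0.001, 0], 1], [[0.005, -0.002, 0.12], [0, 0.001, 0], 1], [[0.005, -0.002, 0.145], [0, 0.001, 0], 1], [[0.005, -0.002, 0.145], [0, 0.001, 0], 1], [[0.005, -0.002, 0.145], [0, 0.001, 0], 1], [[0.005, -0.002, 0.145], [0, 0.001, 0], -1], [[0.005, -0.002, 0.145], [0, 0.001, 0], -1], [[0.005, -0.002, 0.145], [0, 0.001, 0], -1], [[0.005, -0.002, 0.145], [0, 0.001, 0], -1], [[0.005, -0.002, 0.145], [0, 0.001, 0], -1], [[0.005, -0.002, 0.145], [0, 0.001, 0], -1], [[0.005, -0.002, 0.145], [0, 0.001, 0], -1], [[0.005, -0.002, 0.145], [0, 0.001, 0], -1], [[0.005, -0.002, 0.145], [0, 0.001, 0], -1]]'

```text
time_s: 26.25
tool_pos: [587.1, -27.7, 16.8]
tcp_rot: [-180.0, -0.1, 169.3]
wrist_force: [-0.2, -0.5, 4.1]
gripper_width: 15.0
gripper_force: 60.0
```

```bash
python3 - <<'E'
from h import *
o=manip.observe();print(o["tool_pos"],o["tcp_rot"],o["wrist_force"],o["gripper_width"])
plan((*o["tool_pos"][:2],160,o["tcp_rot"][2]),(520,-230,160,157.5))
E
```

```text
[587.11 -27.73  16.78] [-179.99   -0.06  169.34] [-0.22 -0.5   4.1 ] 14.962702442495866
[[0.0005, -0.0, -0.4774], [-0.0001, -0.0006, 0.0]]
[[0.0955, -0.704, -0.4773], [-0.0001, -0.0006, 0.1315]]
```

>>> jog_arm --motion '[[[0, 0, -0.1], [0, 0, 0], -1], [[0, 0, -0.25], [0, 0, 0], -1], [[0, 0, -0.4], [0, 0, 0], -1], [[0.02, -0.15, -0.477], [0, 0, 0.03], -1], [[0.05, -0.3, -0.477], [0, 0, 0.06], -1], [[0.07, -0.45, -0.477], [0, 0, 0.1], -1], [[0.09, -0.6, -0.477], [0, 0, 0.13], -1], [[0.095, -0.704, -0.477], [0, 0, 0.1315], -1], [[0.095, -0.704, -0.477], [0, 0, 0.1315], -1], [[0.095, -0.704, -0.477], [0, 0, 0.1315], -1], [[0.095, -0.704, -0.477], [0, 0, 0.1315], -1]]'

```text
time_s: 27.62
tool_pos: [520.5, -227.7, 159.2]
tcp_rot: [179.9, -0.2, 157.7]
wrist_force: [-0.4, 0.3, -2.3]
gripper_width: 15.1
gripper_force: 59.4
```

```bash
python3 - <<'E'
from h import *
print(manip.observe()["tool_pos"],manip.observe()["tcp_rot"],manip.observe()["wrist_force"])
T=TW();j=manip.read_camera("wrist")
cv2.imwrite("pics/w4.png",j[:,:,::-1])
i=manip.read_camera("top");cv2.imwrite("pics/t4.png",cv2.resize(i[170:300,370:510,::-1],None,fx=4,fy=4,interpolation=2))
plan((471.6,-313.7,160,157.5))
E
```

```text
[ 520.49 -227.72  159.21] [179.94  -0.15 157.68] [-0.4   0.28 -2.34]
[[0.0423, -0.3251, -0.0018], [0.0002, -0.0013, 0.0017]]
```

View pics/w4.png

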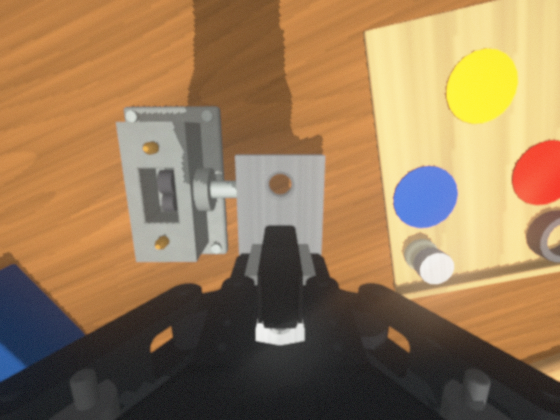

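The gripped plate's near hole is at (280,184) with its front edge at row 155; pins are at (150,147) and (160,242).

```bash
python3 - <<'E'
import cv2,numpy as np
j=cv2.imread("pics/w4.png")
a=cv2.resize(j[125:265,125:225],None,fx=4,fy=4,interpolation=cv2.INTER_CUBIC)
b=cv2.resize(j[145:245,230:330],None,fx=4,fy=4,interpolation=cv2.INTER_CUBIC)
o=np.zeros((560,800,3),np.uint8);o[:560,:400]=a;o[:400,400:]=b
cv2.imwrite("pics/z4.png",o)
E
```

```text
(no output)
```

View pics/z4.png

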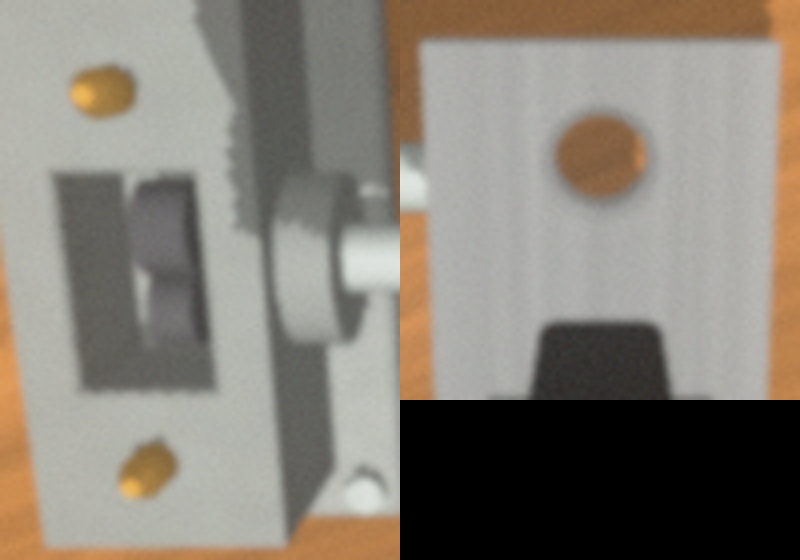

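```bash
cat > g.py <<'E'
from h import *
T=TW();T[:3,3]=[520.49,-227.72,159.21];T[:3,:3]=R.from_euler("xyz",[179.94,-.15,157.68],degrees=True).as_matrix()
f=lambda u,v,x0,y0:[x0+(u+.5)/4-.5,y0+(v+.5)/4-.5]
for n,p,z in(("tips",[f(85,93,125,125),f(133,486,125,125)],74),("bases",[f(112,91,125,125),f(154,462,125,125)],60)):
    q=w("wrist",p,z,T);a=q[1]-q[0];print(n,q.ravel(),"c",q.mean(0),np.linalg.norm(a),np.degrees(np.arctan2(a[1],a[0])))
c=w("wrist",[f(602-400,157,230,145),f(420-400,41,230,145),f(780-400,41,230,145)],156.4,T)
t=T[:3,:3].T@(np.c_[c,[156.4]*3]-T[:3,3]).T
print("in tool",t.T)
E
python3 g.py
```

```text
tips [ 433.78 -300.85  508.06 -330.83] c [ 470.92 -315.84] 80.09893073009802 -21.98621408216959
bases [ 433.92 -301.7   507.78 -331.78] c [ 470.85 -316.74] 79.7593002239353 -22.160480475164658
in tool [[ 39.73   1.28   2.92]
 [ 54.07 -20.97   2.93]
 [ 54.09  23.02   2.98]]
```

```bash
python3 - <<'E'
from h import *
plan((470.2,-316.6,160,157.8),(470.2,-316.6,92,157.8))
E
```

```text
[[0.043, -0.3358, -0.0018], [0.0002, -0.0013, -0.0017]]
[[0.0425, -0.3359, 0.2248], [0.0002, -0.0013, -0.0017]]
```

>>> jog_arm --motion '[[[0.02, -0.17, 0], [0, -0.001, 0.001], -1], [[0.043, -0.33, 0], [0, -0.001, -0.002], -1], [[0.043, -0.336, 0], [0, -0.001, -0.002], -1], [[0.043, -0.336, 0.1], [0, -0.001, -0.002], -1], [[0.043, -0.336, 0.18], [0, -0.001, -0.002], -1], [[0.043, -0.336, 0.222], [0, -0.001, -0.002], -1], [[0.043, -0.336, 0.222], [0, -0.001, -0.002], -1], [[0.043, -0.336, 0.222], [0, -0.001, -0.002], -1], [[0.043, -0.336, 0.222], [0, -0.001, -0.002], -1]]'

```text
time_s: 28.85
tool_pos: [470.1, -318.5, 94.1]
tcp_rot: [-180.0, 0.1, 157.7]
wrist_force: [-0.8, -0.5, -1.7]
gripper_width: 14.9
gripper_force: 59.4
```

```bash
python3 - <<'E'
from h import *
print(manip.observe()["tool_pos"],manip.observe()["tcp_rot"],manip.observe()["wrist_force"])
T=TW();j=manip.read_camera("wrist")
cv2.imwrite("pics/w5.png",j[:,:,::-1])
c=cv2.resize(j[130:230,220:345,::-1],None,fx=6,fy=6,interpolation=2)
cv2.imwrite("pics/z5.png",c);print(c.shape)
E
```

```text
[ 470.07 -318.46   94.12] [-179.96    0.12  157.69] [-0.84 -0.51 -1.75]
(600, 750, 3)
```

View pics/z5.png

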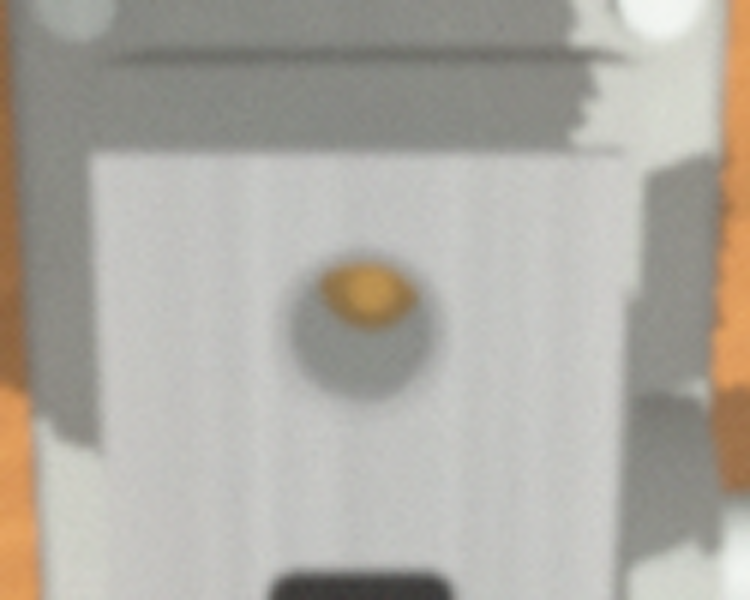

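The pin tip shows through the hole at (371,294) in the crop, against the hole centre at (364,326), so the pin lies slightly toward the robot.

```bash
python3 - <<'E'
from h import *
T=TW()
f=lambda u,v:[220+(u+.5)/6-.5,130+(v+.5)/6-.5]
tool=lambda p,z:(T[:3,:3].T@(np.r_[w("wrist",p,z,T)[0],z]-T[:3,3]))[:2]
zt=T[2,3]-2.8
print("hole",tool(f(364,326),zt),"edge",tool(f(90,150),zt),tool(f(642,150),zt),"pin",tool(f(371,294),74))
print("proj of hole at z74 if aligned", (proj("wrist",(T@np.r_[39.5,1.2,T[2,3]-74,1])[:3],T)-[220,130])*6)
E
```

```text
hole [39.74  1.34] edge [ 54.23 -20.95] [54.25 23.93] pin [39.58  2.02]
proj of hole at z74 if aligned [[359.68 292.19]]
```

>>> jog_arm --motion '[[[0, 0.002, 0], [0, -0.001, 0], -1], [[0, 0.002, 0.01], [0, -0.001, 0], -1], [[0, 0.002, 0.02], [0, -0.001, 0], -1], [[0, 0.002, 0.03], [0, -0.001, 0], -1], [[0, 0.002, 0.035], [0, -0.001, 0], -1], [[0, 0.002, 0.035], [0, -0.001, 0], -1], [[0, 0.002, 0.035], [0, -0.001, 0], -1]]'

```text
time_s: 29.78
tool_pos: [469.7, -317.6, 82.7]
tcp_rot: [-180.0, 0.1, 157.7]
wrist_force: [-0.5, 0.1, -2.2]
gripper_width: 14.9
gripper_force: 59.4
```

```bash
python3 - <<'E'
from h import *
o=manip.observe();print(o["tool_pos"],o["tcp_rot"],o["wrist_force"],o["torque"])
j=manip.read_camera("wrist")
c=cv2.resize(j[130:230,220:345,::-1],None,fx=6,fy=6,interpolation=2)
cv2.imwrite("pics/z6.png",c)
E
```

```text
[ 469.69 -317.61   82.69] [-179.98    0.1   157.68] [-0.54  0.08 -2.24] [0.   0.02 0.02]
```

View pics/z6.png

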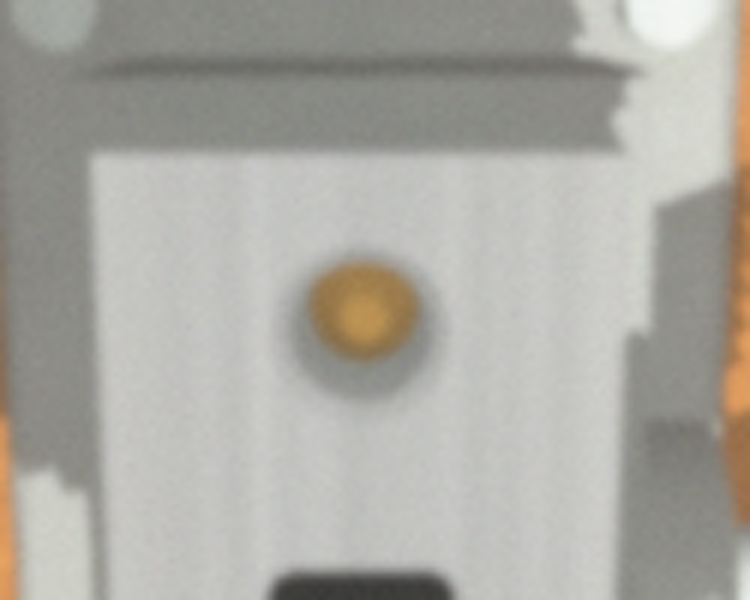

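The pin tip (364,316) sits centred in the hole (363,326), so I continue down.

>>> jog_arm --motion '[[[0, 0, 0.008], [0, 0, 0], -1], [[0, 0, 0.016], [0, 0, 0], -1], [[0, 0, 0.024], [0, 0, 0], -1], [[0, 0, 0.032], [0, 0, 0], -1], [[0, 0, 0.037], [0, 0, 0], -1], [[0, 0, 0.037], [0, 0, 0], -1], [[0, 0, 0.037], [0, 0, 0], -1]]'

```text
time_s: 30.7
tool_pos: [469.7, -317.6, 71.6]
tcp_rot: [-180.0, 0.1, 157.7]
wrist_force: [-1.0, 0.2, -2.3]
gripper_width: 15.2
gripper_force: 59.4
```

>>> jog_arm --motion '[[[0, 0, 0.003], [0, 0, 0], -1], [[0, 0, 0.003], [0, 0, 0], -1], [[0, 0, 0.003], [0, 0, 0], 1], [[0, 0, 0.003], [0, 0, 0], 1], [[0, 0, 0.003], [0, 0, 0], 1], [[0, 0, 0.003], [0, 0, 0], 1], [[0, 0, 0.003], [0, 0, 0], 1], [[0, 0, 0.003], [0, 0, 0], 1], [[0, 0, -0.03], [0, 0, 0], 1], [[0, 0, -0.1], [0, 0, 0], 1], [[0, 0, -0.25], [0, 0, 0], 1], [[0, 0, -0.4], [0, 0, 0], 1], [[0, 0, -0.4], [0, 0, 0], 1], [[0, 0, -0.4], [0, 0, 0], 1], [[0, 0, -0.4], [0, 0, 0], 1]]'

```text
time_s: 32.58
tool_pos: [468.7, -316.8, 190.2]
tcp_rot: [180.0, -0.1, 157.7]
wrist_force: [-1.4, -0.4, -0.4]
gripper_width: 85.3
gripper_force: 0.0
```

```bash
python3 - <<'E'
from h import *
o=manip.observe();print(o["tool_pos"],o["tcp_rot"],o["wrist_force"])
j=manip.read_camera("wrist")[:,:,::-1];i=manip.read_camera("top")[:,:,::-1]
o=np.zeros((420,800,3),np.uint8);o[:,:400]=j[:,80:480];o[:,400:]=cv2.resize(i[190:295,400:500],(400,420),interpolation=2)
cv2.imwrite("pics/z7.png",o)
plan((500,-20,195,173.3))
E
```

```text
[ 468.67 -316.83  190.25] [179.99  -0.08 157.69] [-1.35 -0.41 -0.41]
[[0.2799, 0.9553, -0.0153], [0.0001, -0.0007, -0.1735]]
```

View pics/z7.png

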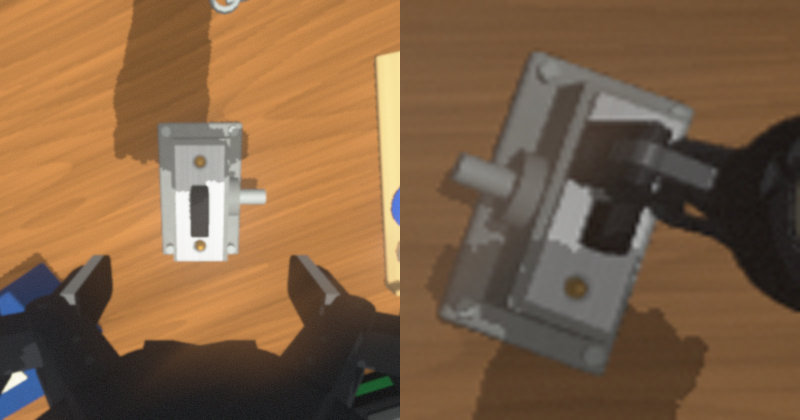

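The plate is seated, with both brass pins showing through the holes at (200,161) and (200,246). Now returning the containers.

>>> jog_arm --motion '[[[0.05, 0.2, -0.03], [0, 0, -0.05], 1], [[0.1, 0.4, -0.03], [0, 0, -0.1], 1], [[0.16, 0.6, -0.03], [0, 0, -0.15], 1], [[0.22, 0.8, -0.03], [0, 0, -0.174], 1], [[0.28, 0.99, -0.03], [0, 0, -0.174], 1], [[0.28, 0.99, -0.03], [0, 0, -0.174], 1], [[0.28, 0.99, -0.03], [0, 0, -0.174], 1], [[0.28, 0.99, -0.03], [0, 0, -0.174], 1]]'

```text
time_s: 33.67
tool_pos: [504.3, -13.0, 200.0]
tcp_rot: [-179.9, 0.0, 173.1]
wrist_force: [-0.3, -0.2, -0.1]
gripper_width: 85.2
gripper_force: 0.0
```

```bash
python3 - <<'E'
from h import *
o=manip.observe();print(o["tool_pos"],o["tcp_rot"],o["wrist_force"])
plan((560,270,200,173.3))
E
```

```text
[504.26 -12.98 199.99] [-179.89    0.04  173.13] [-0.3  -0.19 -0.05]
[[-0.0717, 0.9587, -0.0019], [-0.0013, 0.0005, -0.0019]]
```

>>> jog_arm --motion '[[[-0.015, 0.2, 0], [0, 0, 0], 1], [[-0.03, 0.4, 0], [0, 0, 0], 1], [[-0.045, 0.6, 0], [0, 0, 0], 1], [[-0.06, 0.8, 0], [0, 0, 0], 1], [[-0.072, 0.959, 0], [-0.001, 0, -0.002], 1], [[-0.072, 0.959, 0], [-0.001, 0, -0.002], 1], [[-0.072, 0.959, 0], [-0.001, 0, -0.002], 1], [[-0.072, 0.959, 0], [-0.001, 0, -0.002], 1]]'

```text
time_s: 34.67
tool_pos: [560.1, 269.4, 200.1]
tcp_rot: [-179.9, 0.1, 173.3]
wrist_force: [-0.9, -0.2, -0.5]
gripper_width: 85.2
gripper_force: 0.0
```

```bash
python3 - <<'E'
from h import *
o=manip.observe();print(o["tool_pos"],o["tcp_rot"],o["wrist_force"])
plan((573.1,330.1,200,173.2),(573.1,330.1,68,173.2))
E
```

```text
[560.06 269.38 200.11] [-179.95    0.1   173.28] [-0.92 -0.17 -0.52]
[[-0.0195, 0.2061, 0.0002], [-0.0006, 0.0011, 0.0008]]
[[-0.0187, 0.2065, 0.4402], [-0.0006, 0.0011, 0.0008]]
```

>>> jog_arm --force 50 --motion '[[[-0.01, 0.1, 0], [0, 0.001, 0], 1], [[-0.019, 0.206, 0], [0, 0.001, 0], 1], [[-0.019, 0.206, 0], [0, 0.001, 0], 1], [[-0.019, 0.206, 0.1], [0, 0.001, 0], 1], [[-0.019, 0.206, 0.25], [0, 0.001, 0], 1], [[-0.019, 0.206, 0.38], [0, 0.001, 0], 1], [[-0.019, 0.206, 0.44], [0, 0.001, 0], 1], [[-0.019, 0.206, 0.44], [0, 0.001, 0], 1], [[-0.019, 0.206, 0.44], [0, 0.001, 0], -1], [[-0.019, 0.206, 0.44], [0, 0.001, 0], -1], [[-0.019, 0.206, 0.44], [0, 0.001, 0], -1], [[-0.019, 0.206, 0.44], [0, 0.001, 0], -1], [[-0.019, 0.206, 0.44], [0, 0.001, 0], -1], [[-0.019, 0.206, 0.44], [0, 0.001, 0], -1], [[-0.019, 0.206, 0.44], [0, 0.001, 0], -1], [[-0.019, 0.206, 0.44], [0, 0.001, 0], -1]]'

```text
time_s: 36.67
tool_pos: [573.4, 333.4, 70.3]
tcp_rot: [179.9, 0.2, 173.5]
wrist_force: [-0.3, -1.9, 5.2]
gripper_width: 48.9
gripper_force: 51.5
```

```bash
python3 - <<'E'
from h import *
o=manip.observe();print(o["tool_pos"],o["tcp_rot"],o["wrist_force"])
plan((600.5,40,o["tool_pos"][2]+90,173.2))
E
```

```text
[573.37 333.42  70.31] [179.87   0.16 173.5 ] [-0.34 -1.91  5.16]
[[-0.2013, -0.9609, -0.3016], [0.0014, 0.0017, 0.0034]]
```

>>> jog_arm --motion '[[[0, 0, -0.1], [0, 0, 0], -1], [[0, 0, -0.2], [0, 0, 0], -1], [[0, 0, -0.3], [0, 0, 0], -1], [[-0.04, -0.18, -0.3], [0, 0.001, 0], -1], [[-0.08, -0.36, -0.3], [0, 0.001, 0], -1], [[-0.12, -0.54, -0.3], [0, 0.001, 0.003], -1], [[-0.16, -0.72, -0.3], [0, 0.001, 0.003], -1], [[-0.19, -0.88, -0.3], [0, 0.001, 0.003], -1], [[-0.201, -0.961, -0.3], [0, 0.001, 0.003], -1], [[-0.201, -0.961, -0.3], [0, 0.001, 0.003], -1], [[-0.201, -0.961, -0.3], [0, 0.001, 0.003], -1], [[-0.201, -0.961, -0.3], [0, 0.001, 0.003], -1]]'

```text
time_s: 38.17
tool_pos: [599.4, 42.7, 157.9]
tcp_rot: [179.9, -0.1, 173.5]
wrist_force: [-0.9, 0.3, -1.7]
gripper_width: 49.0
gripper_force: 52.2
```

```bash
python3 - <<'E'
from h import *
o=manip.observe();print(o["tool_pos"],o["tcp_rot"],o["wrist_force"])
plan((600.5,29,120,173.2),(600.5,29,76,173.2))
E
```

```text
[599.4   42.7  157.86] [179.87  -0.12 173.46] [-0.89  0.26 -1.67]
[[-0.0091, -0.0452, 0.1261], [0.0015, -0.0013, 0.0029]]
[[-0.0094, -0.0456, 0.2727], [0.0015, -0.0013, 0.0029]]
```

>>> jog_arm --motion '[[[-0.005, -0.02, 0.02], [0.001, -0.001, 0.003], -1], [[-0.009, -0.044, 0.08], [0.001, -0.001, 0.003], -1], [[-0.009, -0.044, 0.16], [0.001, -0.001, 0.003], -1], [[-0.009, -0.044, 0.23], [0.001, -0.001, 0.003], -1], [[-0.009, -0.044, 0.262], [0.001, -0.001, 0.003], -1], [[-0.009, -0.044, 0.272], [0.001, -0.001, 0.003], -1], [[-0.009, -0.044, 0.272], [0.001, -0.001, 0.003], -1], [[-0.009, -0.044, 0.272], [0.001, -0.001, 0.003], -1], [[-0.009, -0.044, 0.272], [0.001, -0.001, 0.003], -1]]'

```text
time_s: 39.3
tool_pos: [601.0, 26.6, 77.0]
tcp_rot: [-180.0, 0.1, 173.0]
wrist_force: [0.0, -0.1, -2.0]
gripper_width: 48.8
gripper_force: 52.2
```

>>> jog_arm --motion '[[[0, 0.005, 0.002], [0, 0, 0], -1], [[0, 0.005, 0.005], [0, 0, 0], -1], [[0, 0.005, 0.005], [0, 0, 0], -1], [[0, 0.005, 0.005], [0, 0, 0], 1], [[0, 0.005, 0.005], [0, 0, 0], 1], [[0, 0.005, 0.005], [0, 0, 0], 1], [[0, 0.005, 0.005], [0, 0, 0], 1], [[0, 0.005, -0.1], [0, 0, 0], 1], [[0, 0.005, -0.25], [0, 0, 0], 1], [[0, 0.005, -0.42], [0, 0, 0], 1], [[0.09, 0.18, -0.42], [0, 0, 0], 1], [[0.18, 0.36, -0.42], [0, 0, 0], 1], [[0.27, 0.54, -0.42], [0, 0, 0], 1], [[0.355, 0.707, -0.42], [0, 0, 0], 1], [[0.355, 0.707, -0.42], [0, 0, 0], 1], [[0.355, 0.707, -0.42], [0, 0, 0], 1], [[0.355, 0.707, -0.42], [0, 0, 0], 1]]'

```text
time_s: 41.42
tool_pos: [521.7, 248.1, 202.1]
tcp_rot: [-179.9, 0.0, 172.8]
wrist_force: [0.7, 0.3, 0.8]
gripper_width: 85.4
gripper_force: 0.0
```

```bash
python3 - <<'E'
from h import *
o=manip.observe();print(o["tool_pos"],o["tcp_rot"],o["wrist_force"])
plan((499.6,344.3,200,173.2),(499.6,344.3,69,173.2))
E
```

```text
[521.68 248.12 202.11] [-179.89    0.02  172.79] [0.66 0.31 0.76]
[[0.1133, 0.3088, 0.0064], [-0.0013, 0.0003, -0.0045]]
[[0.1134, 0.3097, 0.443], [-0.0013, 0.0003, -0.0045]]
```

>>> jog_arm --motion '[[[0.06, 0.16, 0], [0, 0, -0.004], 1], [[0.113, 0.308, 0], [0, 0, -0.004], 1], [[0.113, 0.308, 0], [0, 0, -0.004], 1], [[0.113, 0.308, 0.1], [0, 0, -0.004], 1], [[0.113, 0.308, 0.25], [0, 0, -0.004], 1], [[0.113, 0.308, 0.38], [0, 0, -0.004], 1], [[0.113, 0.308, 0.442], [0, 0, -0.004], 1], [[0.113, 0.308, 0.442], [0, 0, -0.004], 1], [[0.113, 0.308, 0.442], [0, 0, -0.004], -1], [[0.113, 0.308, 0.442], [0, 0, -0.004], -1], [[0.113, 0.308, 0.442], [0, 0, -0.004], -1], [[0.113, 0.308, 0.442], [0, 0, -0.004], -1], [[0.113, 0.308, 0.442], [0, 0, -0.004], -1], [[0.113, 0.308, 0.442], [0, 0, -0.004], -1], [[0.113, 0.308, 0.442], [0, 0, -0.004], -1], [[0.113, 0.308, 0.442], [0, 0, -0.004], -1]]'

```text
time_s: 43.42
tool_pos: [499.5, 345.7, 71.0]
tcp_rot: [-180.0, 0.1, 173.3]
wrist_force: [-0.6, -1.9, 5.7]
gripper_width: 48.9
gripper_force: 51.0
```

```bash
python3 - <<'E'
from h import *
o=manip.observe();print(o["tool_pos"],o["tcp_rot"],o["wrist_force"])
z=o["tool_pos"][2]
plan((*o["tool_pos"][:2],z+140,173.2),(530,60,z+140,173.2))
E
```

```text
[499.46 345.69  70.98] [-179.99    0.12  173.31] [-0.59 -1.92  5.67]
[[-0.001, -0.0001, -0.4667], [-0.0001, 0.0013, 0.0013]]
[[-0.213, -0.9341, -0.466], [-0.0001, 0.0013, 0.0013]]
```

>>> jog_arm --motion '[[[0, 0, -0.12], [0, 0, 0], -1], [[0, 0, -0.28], [0, 0, 0], -1], [[0, 0, -0.467], [0, 0, 0], -1], [[-0.04, -0.18, -0.467], [0, 0, 0], -1], [[-0.08, -0.36, -0.467], [0, 0, 0], -1], [[-0.12, -0.54, -0.467], [0, 0, 0], -1], [[-0.16, -0.72, -0.467], [0, 0, 0], -1], [[-0.213, -0.934, -0.467], [0, 0, 0], -1], [[-0.213, -0.934, -0.467], [0, 0.001, 0.001], -1], [[-0.213, -0.934, -0.467], [0, 0.001, 0.001], -1], [[-0.213, -0.934, -0.467], [0, 0.001, 0.001], -1]]'

```text
time_s: 44.8
tool_pos: [529.0, 62.6, 209.5]
tcp_rot: [180.0, -0.1, 173.4]
wrist_force: [-0.4, -0.4, -3.3]
gripper_width: 49.0
gripper_force: 52.6
```

```bash
python3 - <<'E'
from h import *
o=manip.observe();print(o["tool_pos"],o["tcp_rot"],o["wrist_force"])
plan((578.5,-88.5,200,173.2),(578.5,-88.5,76.5,173.2))
E
```

```text
[528.98  62.64 209.52] [179.98  -0.15 173.45] [-0.43 -0.36 -3.32]
[[-0.2216, -0.4817, 0.031], [0.0003, -0.0016, 0.0028]]
[[-0.2226, -0.4819, 0.4426], [0.0003, -0.0016, 0.0028]]
```

>>> jog_arm --motion '[[[-0.07, -0.15, 0], [0, 0, 0.003], -1], [[-0.15, -0.32, 0], [0, 0, 0.003], -1], [[-0.222, -0.478, 0], [0, -0.001, 0.003], -1], [[-0.222, -0.478, 0], [0, -0.001, 0.003], -1], [[-0.222, -0.478, 0.1], [0, -0.001, 0.003], -1], [[-0.222, -0.478, 0.23], [0, -0.001, 0.003], -1], [[-0.222, -0.478, 0.35], [0, -0.001, 0.003], -1], [[-0.222, -0.478, 0.42], [0, -0.001, 0.003], -1], [[-0.222, -0.478, 0.441], [0, -0.001, 0.003], -1], [[-0.222, -0.478, 0.441], [0, -0.001, 0.003], -1], [[-0.222, -0.478, 0.441], [0, -0.001, 0.003], -1], [[-0.222, -0.478, 0.441], [0, -0.001, 0.003], -1]]'

```text
time_s: 46.3
tool_pos: [579.1, -89.9, 78.4]
tcp_rot: [-180.0, 0.1, 173.0]
wrist_force: [0.6, 0.0, -2.2]
gripper_width: 49.2
gripper_force: 52.8
```

>>> jog_arm --motion '[[[0, 0.003, 0.003], [0, 0, 0], -1], [[0, 0.003, 0.007], [0, 0, 0], -1], [[0, 0.003, 0.007], [0, 0, 0], -1], [[0, 0.003, 0.007], [0, 0, 0], 1], [[0, 0.003, 0.007], [0, 0, 0], 1], [[0, 0.003, 0.007], [0, 0, 0], 1], [[0, 0.003, 0.007], [0, 0, 0], 1], [[0, 0.003, -0.1], [0, 0, 0], 1], [[0, 0.003, -0.25], [0, 0, 0], 1], [[0, 0.003, -0.42], [0, 0, 0], 1], [[0.08, 0.18, -0.42], [0, 0, 0], 1], [[0.16, 0.36, -0.42], [0, 0, 0], 1], [[0.24, 0.54, -0.42], [0, 0, 0], 1], [[0.31, 0.71, -0.42], [0, 0, 0], 1], [[0.363, 0.83, -0.42], [0, 0, 0], 1], [[0.363, 0.83, -0.42], [0, 0, 0], 1], [[0.363, 0.83, -0.42], [0, 0, 0], 1], [[0.363, 0.83, -0.42], [0, 0, 0], 1]]'

```text
time_s: 48.55
tool_pos: [501.4, 168.7, 203.3]
tcp_rot: [-179.9, 0.0, 172.8]
wrist_force: [0.1, -0.4, -0.1]
gripper_width: 85.5
gripper_force: 0.0
```

```bash
python3 - <<'E'
from h import *
o=manip.observe();print(o["tool_pos"],o["tcp_rot"],o["wrist_force"])
plan((424,353.5,200,173.2),(424,353.5,68,173.2))
E
```

```text
[501.44 168.67 203.26] [-179.89    0.01  172.8 ] [ 0.08 -0.43 -0.12]
[[0.3333, 0.5789, 0.0097], [-0.0012, 0.0001, -0.0045]]
[[0.3334, 0.5797, 0.4497], [-0.0012, 0.0001, -0.0045]]
```

>>> jog_arm --motion '[[[0.1, 0.17, 0], [0, 0, -0.004], 1], [[0.2, 0.34, 0], [0, 0, -0.004], 1], [[0.3, 0.51, 0], [0, 0, -0.004], 1], [[0.333, 0.579, 0], [0, 0, -0.004], 1], [[0.333, 0.579, 0], [0, 0, -0.004], 1], [[0.333, 0.579, 0.1], [0, 0, -0.004], 1], [[0.333, 0.579, 0.25], [0, 0, -0.004], 1], [[0.333, 0.579, 0.38], [0, 0, -0.004], 1], [[0.333, 0.579, 0.45], [0, 0, -0.004], 1], [[0.333, 0.579, 0.45], [0, 0, -0.004], 1], [[0.333, 0.579, 0.45], [0, 0, -0.004], -1], [[0.333, 0.579, 0.45], [0, 0, -0.004], -1], [[0.333, 0.579, 0.45], [0, 0, -0.004], -1], [[0.333, 0.579, 0.45], [0, 0, -0.004], -1], [[0.333, 0.579, 0.45], [0, 0, -0.004], -1], [[0.333, 0.579, 0.45], [0, 0, -0.004], -1], [[0.333, 0.579, 0.45], [0, 0, -0.004], -1], [[0.333, 0.579, 0.45], [0, 0, -0.004], -1]]'

```text
time_s: 50.8
tool_pos: [423.9, 354.8, 69.7]
tcp_rot: [-180.0, 0.1, 173.3]
wrist_force: [-0.5, -0.7, 5.7]
gripper_width: 48.4
gripper_force: 51.2
```

```bash
python3 - <<'E'
from h import *
o=manip.observe();print(o["tool_pos"],o["tcp_rot"],o["wrist_force"])
z=o["tool_pos"][2]
plan((*o["tool_pos"][:2],z+90,173.2),(475,75,z+90,173.2))
E
```

```text
[423.9  354.82  69.7 ] [-179.99    0.11  173.31] [-0.47 -0.68  5.69]
[[-0.0006, -0.0, -0.3], [-0.0001, 0.0013, 0.0013]]
[[-0.2784, -0.9066, -0.2994], [-0.0001, 0.0013, 0.0013]]
```

>>> jog_arm --motion '[[[0, 0, -0.1], [0, 0, 0], -1], [[0, 0, -0.2], [0, 0, 0], -1], [[0, 0, -0.3], [0, 0, 0], -1], [[-0.055, -0.18, -0.3], [0, 0, 0], -1], [[-0.11, -0.36, -0.3], [0, 0, 0], -1], [[-0.165, -0.54, -0.3], [0, 0, 0], -1], [[-0.22, -0.72, -0.3], [0, 0, 0], -1], [[-0.278, -0.907, -0.3], [0, 0.001, 0.001], -1], [[-0.278, -0.907, -0.3], [0, 0.001, 0.001], -1], [[-0.278, -0.907, -0.3], [0, 0.001, 0.001], -1], [[-0.278, -0.907, -0.3], [0, 0.001, 0.001], -1]]'

```text
time_s: 52.18
tool_pos: [473.8, 77.2, 158.4]
tcp_rot: [180.0, -0.1, 173.4]
wrist_force: [0.4, 0.4, -1.9]
gripper_width: 48.2
gripper_force: 53.0
```

```bash
python3 - <<'E'
from h import *
o=manip.observe();print(o["tool_pos"],o["tcp_rot"],o["wrist_force"])
plan((496,-12.5,150,173.2),(496,-12.5,74.5,173.2))
E
```

```text
[473.79  77.21 158.35] [179.99  -0.12 173.45] [ 0.38  0.36 -1.95]
[[-0.1077, -0.2886, 0.0276], [0.0001, -0.0013, 0.0028]]
[[-0.1082, -0.2887, 0.2792], [0.0001, -0.0013, 0.0028]]
```

>>> jog_arm --motion '[[[-0.05, -0.14, 0], [0, 0, 0.003], -1], [[-0.108, -0.285, 0], [0, -0.001, 0.003], -1], [[-0.108, -0.285, 0.02], [0, -0.001, 0.003], -1], [[-0.108, -0.285, 0.1], [0, -0.001, 0.003], -1], [[-0.108, -0.285, 0.19], [0, -0.001, 0.003], -1], [[-0.108, -0.285, 0.25], [0, -0.001, 0.003], -1], [[-0.108, -0.285, 0.276], [0, -0.001, 0.003], -1], [[-0.108, -0.285, 0.276], [0, -0.001, 0.003], -1], [[-0.108, -0.285, 0.276], [0, -0.001, 0.003], -1], [[-0.108, -0.285, 0.276], [0, -0.001, 0.003], -1]]'

```text
time_s: 53.42
tool_pos: [496.5, -13.2, 76.0]
tcp_rot: [-180.0, 0.0, 173.0]
wrist_force: [0.0, 0.1, -3.4]
gripper_width: 48.6
gripper_force: 52.5
```

Lower by about 1.2 mm, release, rise, and move off to the side.

>>> jog_arm --motion '[[[0, 0.001, 0.004], [0, 0, 0], -1], [[0, 0.001, 0.004], [0, 0, 0], -1], [[0, 0.001, 0.004], [0, 0, 0], 1], [[0, 0.001, 0.004], [0, 0, 0], 1], [[0, 0.001, 0.004], [0, 0, 0], 1], [[0, 0.001, 0.004], [0, 0, 0], 1], [[0, 0.001, -0.1], [0, 0, 0], 1], [[0, 0.001, -0.25], [0, 0, 0], 1], [[0, 0.001, -0.5], [0, 0, 0], 1], [[0, 0.2, -0.5], [0, 0, 0], 1], [[0, 0.4, -0.5], [0, 0, 0], 1], [[0, 0.6, -0.5], [0, 0, 0], 1], [[0, 0.85, -0.5], [0, 0, 0], 1], [[0, 0.85, -0.5], [0, 0, 0], 1], [[0, 0.85, -0.5], [0, 0, 0], 1], [[0, 0.85, -0.5], [0, 0, 0], 1]]'

```text
time_s: 55.42
tool_pos: [527.7, 237.0, 225.3]
tcp_rot: [-179.8, -0.0, 172.8]
wrist_force: [0.6, 0.9, 0.1]
gripper_width: 85.3
gripper_force: 0.0
```

```bash
python3 - <<'E'
from h import *
i=manip.read_camera("top")[:,:,::-1];s=manip.read_camera("scene")[:,:,::-1]
for l in("red","yellow","blue"):
    n={"red":"red_can","yellow":"yellow_bottle","blue":"blue_tin"}[l]
    r=manip.search_frame(n,"top")[0];print(n,r,w("top",r["centre"],80))
o=np.zeros((420,800,3),np.uint8);o[:,:480]=cv2.resize(i[130:291,300-60:484],(480,317),interpolation=2)[:420] if 0 else cv2.copyMakeBorder(cv2.resize(i[130:292,240:482],(480,322),interpolation=2),0,98,0,0,0)
o[:,480:]=cv2.resize(s[150:360,140:300],(320,420),interpolation=2)
cv2.imwrite("pics/f.png",o)
print(w("top",[(240+273/480*242-0,0)],9))
# yellow nozzle etc. refine by eye
E
```

```text
red_can {'centre': [275.2, 183.8], 'p': 0.78} [[596.15  27.89]]
yellow_bottle {'centre': [297.1, 236.3], 'p': 0.81} [[491.09 -12.63]]
blue_tin {'centre': [331.8, 192.0], 'p': 0.77} [[576.71 -83.62]]
[[1002.03 -203.34]]
```

View pics/f.png

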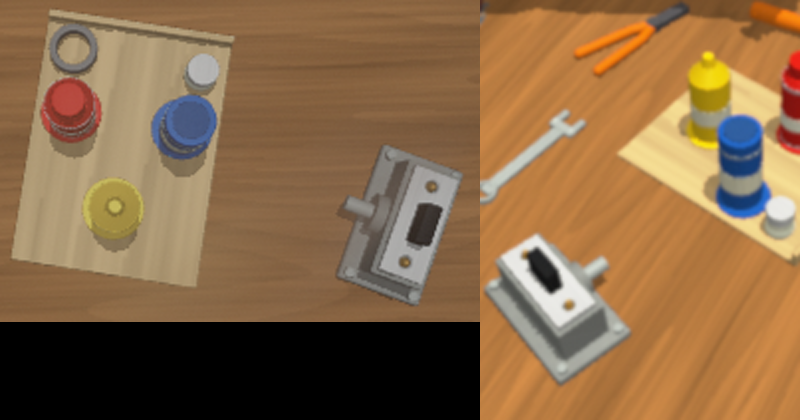

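The final view shows all three containers upright and centred on their own pads, red (69,100), blue (187,124) and yellow (114,207). The plate is flush with both pins through it.

```bash
python3 -c "
from rig import manip
print(manip.finish_job())"
```

```text
the job is handed in; nothing more can be done
None
```

The job is handed in at about 55 s: the cover plate sits flush on the gearbox over both pins, and the red can, yellow bottle and blue tin are upright and released on their own pads in the final pictures; no verdict was returned.

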